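# Find the parts case that rattles and hold it out for inspection

### The job

One of the three closed parts cases on the bench has a roller that has come loose inside. Lift the cases one at a time and shake each by rocking it end to end, to and fro, until you find the one whose roller slides from end to end; put each quiet case back down flat where it stood. Finish while still holding the rattling case about 15 cm above the middle of the cork pad, level, window up, its long side along the pad's long side; leave the sanding block and the wood offcut beside the pad alone.

Things in the scene. Friction and masses are not known exactly. Their poses are not given: they have to be found in the camera images.
- case_1: closed flat parts case, grey plastic with black lid frame, clear window on top and two latches on its +x end; 116 long (own x) x 56 wide (own y) x 38 mm high, about 0.27 kg; flat parallel long sides to grip across the 56 mm. Lid does not open. All three cases look alike and weigh about the same. Origin: centre of the underside, z up through the window
- case_1_part (a joint): position (m) along the case's own x of the steel roller (34 mm long, 25 mm across its collar) seen on a black liner through the window of case_1; 0 = middle, end stops at -0.03 and +0.03. All rollers start within 0.015 of the middle. A stuck roller keeps its value; the loose one stays put while the case is level, but slides to the lower end stop within half a second when that end is tipped down by 15 degrees or more (0.15 kg, friction about 0.25 N)
- case_2: closed flat parts case, grey plastic with black lid frame, clear window on top and two latches on its +x end; 116 long (own x) x 56 wide (own y) x 38 mm high, about 0.27 kg; flat parallel long sides to grip across the 56 mm. Lid does not open. All three cases look alike and weigh about the same. Origin: centre of the underside, z up through the window
- case_2_part (a joint): position (m) along the case's own x of the steel roller (34 mm long, 25 mm across its collar) seen on a black liner through the window of case_2; 0 = middle, end stops at -0.03 and +0.03. All rollers start within 0.015 of the middle. A stuck roller keeps its value; the loose one stays put while the case is level, but slides to the lower end stop within half a second when that end is tipped down by 15 degrees or more (0.15 kg, friction about 0.25 N)
- case_3: closed flat parts case, grey plastic with black lid frame, clear window on top and two latches on its +x end; 116 long (own x) x 56 wide (own y) x 38 mm high, about 0.27 kg; flat parallel long sides to grip across the 56 mm. Lid does not open. All three cases look alike and weigh about the same. Origin: centre of the underside, z up through the window
- case_3_part (a joint): position (m) along the case's own x of the steel roller (34 mm long, 25 mm across its collar) seen on a black liner through the window of case_3; 0 = middle, end stops at -0.03 and +0.03. All rollers start within 0.015 of the middle. A stuck roller keeps its value; the loose one stays put while the case is level, but slides to the lower end stop within half a second when that end is tipped down by 15 degrees or more (0.15 kg, friction about 0.25 N)
- pad: thin cork inspection pad lying fixed on the bench beyond the cases, 100 (own x) x 160 (own y, its long direction) x 4 mm; origin: centre of its underside, on the bench top
- sanding_block: bystander: cork sanding block wrapped in sandpaper, 61x105x31 mm, origin centre of its underside
- offcut_4: bystander: small wood offcut 28x70x28 mm, origin centre of its underside

How it is judged (in metres and radians):
On the way, in this order (a step that is already met when the one before it is completed fails the run):
1. a case has been tipped or shaken off the bench so that its loose roller ran to one end, whichever (((height (world z) of case_1 above 0.03 m and (value of joint case_1_part above 0.022 m or value of joint case_1_part below -0.022 m)) or (height (world z) of case_2 above 0.03 m and (value of joint case_2_part above 0.022 m or value of joint case_2_part below -0.022 m)) or (height (world z) of case_3 above 0.03 m and (value of joint case_3_part above 0.022 m or value of joint case_3_part below -0.022 m)))).
2. then, still off the bench, tipped or shaken back so that the roller ran back through the middle (((height (world z) of case_1 above 0.03 m and value of joint case_1_part between -0.015 and 0.015 m) or (height (world z) of case_2 above 0.03 m and value of joint case_2_part between -0.015 and 0.015 m) or (height (world z) of case_3 above 0.03 m and value of joint case_3_part between -0.015 and 0.015 m))).
At the end, for the whole second after the job is handed in: The rattling case is gripped and still, underside 8-25 cm above the bench, centred within 3 cm over the pad, level window up (0.2 rad), long axis along the pad's long axis (0.2 rad, either way); both quiet cases (rollers still near the middle) flat, still, released, within 5 cm of their starts (((horizontal distance between case_1 and pad below 0.03 m and height (world z) of case_1 between 0.08 and 0.25 m and angle between case_1's own z axis and vertical below 0.2 rad and angle between the x axis of case_1 and the y axis of pad, either way round below 0.2 rad and contact force between case_1 and the fingers above 1 N and linear speed of each of case_1, case_2, case_3 below 0.03 m/s and value of joint case_2_part between -0.018 and 0.018 m and distance of each of case_2, case_3 from where it was at the start of the episode below 0.05 m and height (world z) of each of case_2, case_3 below 0.006 m and angle between each of case_2, case_3's own z axis and vertical below 0.1 rad and contact force between each of case_2, case_3 and the arm below 0.2 N and contact force between each of case_2, case_3 and the fingers below 0.2 N and value of joint case_3_part between -0.018 and 0.018 m) or (horizontal distance between case_2 and pad below 0.03 m and height (world z) of case_2 between 0.08 and 0.25 m and angle between case_2's own z axis and vertical below 0.2 rad and angle between the x axis of case_2 and the y axis of pad, either way round below 0.2 rad and contact force between case_2 and the fingers above 1 N and linear speed of each of case_2, case_1, case_3 below 0.03 m/s and value of joint case_1_part between -0.018 and 0.018 m and distance of each of case_1, case_3 from where it was at the start of the episode below 0.05 m and height (world z) of each of case_1, case_3 below 0.006 m and angle between each of case_1, case_3's own z axis and vertical below 0.1 rad and contact force between each of case_1, case_3 and the arm below 0.2 N and contact force between each of case_1, case_3 and the fingers below 0.2 N and value of joint case_3_part between -0.018 and 0.018 m) or (horizontal distance between case_3 and pad below 0.03 m and height (world z) of case_3 between 0.08 and 0.25 m and angle between case_3's own z axis and vertical below 0.2 rad and angle between the x axis of case_3 and the y axis of pad, either way round below 0.2 rad and contact force between case_3 and the fingers above 1 N and linear speed of each of case_3, case_1, case_2 below 0.03 m/s and value of joint case_1_part between -0.018 and 0.018 m and distance of each of case_1, case_2 from where it was at the start of the episode below 0.05 m and height (world z) of each of case_1, case_2 below 0.006 m and angle between each of case_1, case_2's own z axis and vertical below 0.1 rad and contact force between each of case_1, case_2 and the arm below 0.2 N and contact force between each of case_1, case_2 and the fingers below 0.2 N and value of joint case_2_part between -0.018 and 0.018 m))); the arm keeps its last pose, push and grip.
It fails at once if the sanding block is shifted by more than 3 cm (distance of sanding_block from where it was at the start of the episode above 0.03 m).
It fails at once if the offcut is shifted by more than 3 cm (distance of offcut_4 from where it was at the start of the episode above 0.03 m).
It also fails if it takes over 72 s, if anything falls off the work surface, if the arm or the gripper's body presses on something with over 40 N, if the wrist force passes 120 N, or if a joint passes its speed limit or range.

### The arm

A 6-joint arm with a two-finger parallel gripper is mounted at the origin on the work surface; the furniture and walls round the work are solid. World frame = base frame: x ahead of the robot, y to its left, z up, the work surface at z = 0. Lengths are in m, angles in degrees, forces in N, time in s.
With the tool pointing down it reaches from about 0.3 to 0.75 m from the base axis. Payload 8.5 kg.
Tool frame: the origin (TCP) lies midway between the tips of the shut fingers; the grasp point (between the pads) lies 19 mm behind it; y points along the fingers, z is the direction in which the jaws open and shut, and the axes are right-handed (so a half turn about y gives the same grasp; the last joint's range is limited). The gripper opens to 85 mm and grips with 20 to 120 N. Pads are 22 mm wide; open, the fingers measure 114 mm over their backs; the gripper's body (76 mm by 85 mm) begins 54 mm behind the grasp point. The pads swing forward as they close: fully open they stand 13 mm farther back than shut.
Start: joints at [59.513, 21.807, 74.336, -0, 83.858, -12.336], TCP at [0.171, 0.523, 0.231] pointing down, gripper open.
Joint ranges: [-178.18, 178.18], [-50.72, 133.34], [12.68, 142.11], [-81.47, 261.47], [9.98, 163.14], [-165.26, 165.26]. Speed limits (degrees/s): [136.94, 136.94, 180, 180, 180, 180].

### API

Orientations are given as a 3x3 rotation matrix whose columns are the frame's x, y, z axes.
In Python, from rig import status, imaging, job gives the robot as it stands. The module is installed in compiled form; this text tells all that it offers.
- The arm moves only by the tool jog_arm, never from a script. Its argument "rows" is a list of rows, each an object of numbers: "hand": the opening, from 0 (shut) to 1 (fully open); "dx", "dy", "dz": the shift along the tool's x, y, z in cm; "ax", "ay", "az": the turn, a rotation vector about the tool's x, y, z in degrees. In form: [{"hand": .., "dx": .., "dy": .., "dz": .., "ax": .., "ay": .., "az": ..}, ...]. A call has exactly 5 rows; each row shifts and turns the commanded pose from where the row before left it, along the tool's axes as they then stand; what a row does not reach is not made up. A row lasts 1/12 s, in which the tool goes at most 41.7 mm and 7.16 degrees, less where a joint would pass 70% of its speed; a pose out of reach is approached as far as the arm can. A call is refused whole if a number of a shift passes 4.17 or a number of a turn 7.16, either way. A call with a gripper value outside its range is refused whole. The fingers move at their own pace and stop on an object; "newtons" is the grip in N (left out, the last holds). Time passes only in rows, so rows that do not move let the fingers close, or fill a call up. It gives the time, the measured TCP pose, the force and the opening at its end, in the units of the state.
- status.observe(): the state, without advancing time (a new reading comes with each control period).
- imaging.get_image(name): name is "scene" or "top" or "wrist"; returns the picture (480x640x3 uint8, red, green, blue); there is no depth.
- imaging.camera_model(name): a dict with "K" (3x3 intrinsics, pixels), "position" and "rotation" of the camera in the world; the wrist camera has in their place "tool_from_camera" (4x4, takes a point from camera to tool coordinates, whose origin is the TCP and whose axes are the tool frame's). Camera axes: x right, y down, z forward; pixel columns grow to the right and rows downward; lengths in m; the calibration is good to about 2 mm. A picture is of the moment at which its call begins: read the wrist's pose just before it. camera_model takes no time and is no camera call.
- job.close_job(): hands the job in, once; it reports no verdict.
The state is a dict: "time_s": time; "q": joint angles; "qvel": joint speeds; "joint_efforts": joint torques, N m; "position": TCP position; "tool_rot": TCP orientation; "ft_force": force on the tool from outside, world axes, zero at the start; "wrist_torque": the same for the moment, N m; "grip_width": finger opening in m.
Only numpy, scipy, OpenCV 4.12 (cv2) and the standard library are available. Lean on these libraries where they do the work, as an engineer would, in place of code of your own. Each camera call takes 0.05 s, during which the arm holds its last target.

## Working session

There is one attempt and no reset: what is moved stays moved. The work goes in short steps, Python scripts to look and compute and a tool call to move; the robot and the scene stay as the last step left them, time stands still between calls to the robot, and variables do not carry over. Pictures are saved under pics/ and viewed, and the job is handed in when it is done.

Besides the shell and the picture viewer there is one more tool, called after "Call:" by a JSON object that holds its "op" and its "data". jog_arm: Moves the arm, as the interface text tells. Its arguments: {"type":"object","properties":{"rows":{"type":"array"},"newtons":{"type":"number"}},"required":["rows"]}

```bash
mkdir -p pics
python3 - <<'E'
from rig import status, imaging
import cv2
s=status.observe(); print(s)
for n in ["scene","top","wrist"]:
    m=imaging.camera_model(n); print(n,m)
    cv2.imwrite(f"pics/{n}0.png",imaging.get_image(n)[:,:,::-1])
E
```

```text
{'time_s': 0.0, 'q': array([ 5.95130149e+01,  2.18409014e+01,  7.43855772e+01, -1.57954399e-03,
        8.38572235e+01, -1.23363057e+01]), 'qvel': array([0.10969593, 0.02769237, 0.00169785, 0.05354592, 0.00476502,
       0.00855484]), 'joint_efforts': array([ 8.16356169e-04, -4.48463881e+01, -2.31276709e+01, -5.48858452e-05,
        4.76699264e-03,  8.24166182e-05]), 'position': array([0.17119451, 0.52236662, 0.23070776]), 'tool_rot': array([[ 9.50241382e-01, -7.17544320e-04,  3.11513724e-01],
       [-3.11514420e-01, -1.27280804e-03,  9.50240573e-01],
       [-2.85342554e-04, -9.99998933e-01, -1.43300027e-03]]), 'ft_force': array([ 0.31686365,  0.31257972, -0.42176418]), 'wrist_torque': array([0.01684673, 0.04863907, 0.02218018]), 'grip_width': 0.0854141900655435}
scene {'K': array([[484.2816921 ,   0.        , 324.94251824],
       [  0.        , 484.2816921 , 233.95862712],
       [  0.        ,   0.        ,   1.        ]]), 'position': array([0.30832025, 0.43561905, 0.71840256]), 'rotation': array([[-0.90636258, -0.32644076,  0.2682225 ],
       [-0.4224985 ,  0.70235786, -0.572
[... 269 characters left out ...]
0.92589128]), 'rotation': array([[ 0.00306495, -0.99703217,  0.07692495],
       [-0.99997523, -0.0025684 ,  0.00655313],
       [-0.00633611, -0.07694313, -0.99701535]])}
wrist {'K': array([[372.55620124,   0.        , 317.9746564 ],
       [  0.        , 372.55620124, 245.88629685],
       [  0.        ,   0.        ,   1.        ]]), 'tool_from_camera': array([[-5.03068498e-04,  9.58938968e-01,  2.83612065e-01,
        -7.04736904e-02],
       [-5.07657366e-04, -2.83612309e-01,  9.58938893e-01,
        -1.41464008e-01],
       [ 9.99999745e-01,  3.38434195e-04,  6.29488849e-04,
        -1.96371214e-04],
       [ 0.00000000e+00,  0.00000000e+00,  0.00000000e+00,
         1.00000000e+00]])}
```

View pics/scene0.png

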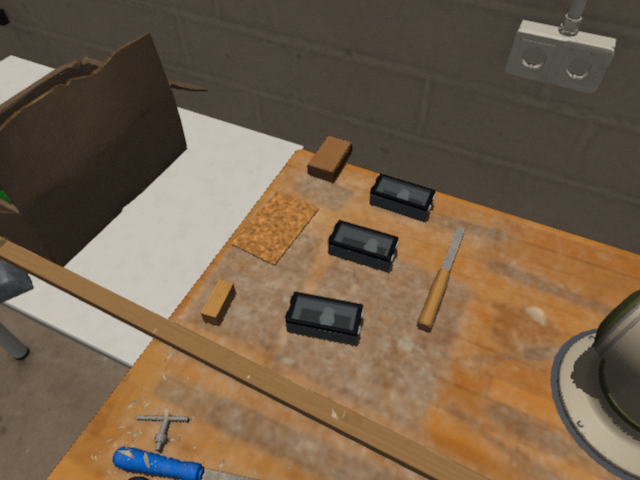

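View pics/top0.png

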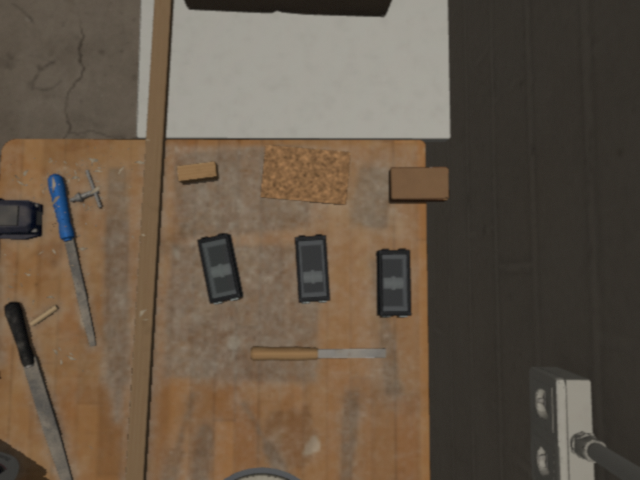

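View pics/wrist0.png

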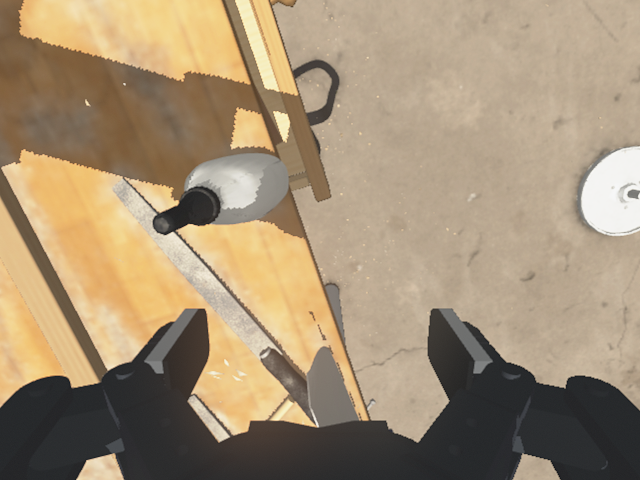

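The scene view shows three cases at about (402,196), (363,245) and (325,316). In the top view they are at (394,283), (312,268) and (220,268), with the pad at (306,175), the block at (418,183) and the offcut at (197,172). A long wooden bar runs down px column ~150, and I need its height. The wrist view shows only the floor beside the bench.

```bash
cat > h.py <<'E'
import numpy as np, cv2
from rig import status, imaging
def ray(n,px):
    m=imaging.camera_model(n)
    if n=="wrist":
        s=status.observe(); T=np.eye(4);T[:3,:3]=s["tool_rot"];T[:3,3]=s["position"]
        W=T@m["tool_from_camera"]; p,R=W[:3,3],W[:3,:3]
    else: p,R=np.array(m["position"]),np.array(m["rotation"])
    d=R@np.linalg.solve(m["K"],[px[0],px[1],1.]); return p,d/np.linalg.norm(d)
def plane(n,px,z):
    p,d=ray(n,px); return p+d*(z-p[2])/d[2]
def tri(a,pa,b,pb):
    p,d=ray(a,pa);q,e=ray(b,pb)
    t=np.linalg.lstsq(np.c_[d,-e],q-p,rcond=None)[0]
    x,y=p+d*t[0],q+e*t[1]; return (x+y)/2,np.linalg.norm(x-y)
E
cat > m1.py <<'E'
from h import *
im=cv2.imread("pics/top0.png"); g=im.max(2)
hsv=cv2.cvtColor(im,cv2.COLOR_BGR2HSV)
roi=np.zeros(g.shape,np.uint8); roi[225:325,190:418]=1
mk=cv2.morphologyEx(((g<95)&(roi>0)).astype(np.uint8),cv2.MORPH_CLOSE,np.ones((9,9)))
cs=cv2.findContours(mk,cv2.RETR_EXTERNAL,cv2.CHAIN_APPROX_NONE)[0]
for c in cs:
    if cv2.contourArea(c)<500: continue
    r=cv2.minAreaRect(c); b=cv2.boxPoints(r)
    P=np.array([plane("top",p,0.036) for p in b])[:,:2]
    L=np.linalg.norm(P[1]-P[0]),np.linalg.norm(P[2]-P[1])
    d=(P[1]-P[0]) if L[0]>L[1] else P[2]-P[1]
    print("case",P.mean(0).round(4),np.round(L,3),"yaw",round((np.degrees(np.arctan2(d[1],d[0]))+90)%180-90,1))
for nm,box,z in (("pad",(262,146,349,203),.004),):
    pass
for nm,pts,z in (("pad",[(263,146),(350,151),(347,204),(261,199)],.004),("block",[(390,167),(449,168),(449,202),(390,200)],.031),("off",[(177,166),(216,163),(217,178),(178,182)],.028)):
    P=np.array([plane("top",p,z) for p in pts]); print(nm,P.mean(0).round(3),[np.round(np.linalg.norm(P[i]-P[i-1]),3) for i in range(4)],"dir",np.degrees(np.arctan2(*(P[0]-P[1])[[1,0]])).round(1)); print(P.round(3)[:,:2].tolist())
# wall/table edge
for p in [(428,150),(428,450)]: print("edge",plane("top",p,0))
# bar: edges in the two views -> intersect scene ray with plane of top line
def lineplane(n,a,b):
    p,d1=ray(n,a);_,d2=ray(n,b); nn=np.cross(d1,d2); return p,nn/np.linalg.norm(nn)
for tl,sp in (([(155,0),(126,480)],None),([(173,0),(146,480)],None)):
    p,nn=lineplane("top",*tl)
    for s in ([(100,302),(250,373),(400,447)],[(100,287),(250,354),(400,425)]):
        out=[]
        for q in s:
            o,d=ray("scene",q); t=nn@(p-o)/(nn@d); out.append((o+d*t).round(3).tolist())
        print("bar",tl[0],out)
E
python3 m1.py
python3 -c "
import cv2
a=cv2.imread('pics/top0.png');cv2.imwrite('pics/t1.png',cv2.resize(a[130:330,170:450],None,fx=2.8,fy=2.8,interpolation=2))
a=cv2.imread('pics/scene0.png');cv2.imwrite('pics/s1.png',cv2.resize(a[0:260,240:560],None,fx=2.3,fy=2.3))"
```

```text
case [ 0.4505 -0.2287] [0.062 0.121] yaw 0.6
case [ 0.4754 -0.0854] [0.057 0.12 ] yaw 3.8
case [0.4753 0.0772] [0.063 0.122] yaw 12.5
pad [ 0.649 -0.073  0.004] [np.float64(0.1), np.float64(0.163), np.float64(0.1), np.float64(0.16)] dir 86.7
[[0.703, 0.006], [0.694, -0.156], [0.594, -0.15], [0.603, 0.009]]
block [ 0.627 -0.279  0.031] [np.float64(0.06), np.float64(0.106), np.float64(0.062), np.float64(0.106)] dir 89.1
[[0.658, -0.226], [0.656, -0.333], [0.595, -0.331], [0.598, -0.226]]
off [0.648 0.123 0.028] [np.float64(0.029), np.float64(0.071), np.float64(0.028), np.float64(0.071)] dir 94.6
[[0.66, 0.16], [0.665, 0.089], [0.638, 0.087], [0.63, 0.157]]
edge [ 0.6969924  -0.30222955  0.        ]
edge [ 0.15184918 -0.29421977  0.        ]
bar (155, 0) [[0.823, 0.213, 0.028], [0.532, 0.218, 0.039], [0.298, 0.224, 0.043]]
bar (155, 0) [[0.818, 0.202, 0.061], [0.535, 0.205, 0.075], [0.308, 0.211, 0.08]]
bar (173, 0) [[0.864, 0.195, -0.027], [0.55, 0.201, -0.015], [0.297, 0.207, -0.012]]
bar (173, 0) [[0.857, 0.184, 0.01], [0.552, 0.188, 0.026], [0.308, 0.193, 0.032]]
```

View pics/t1.png

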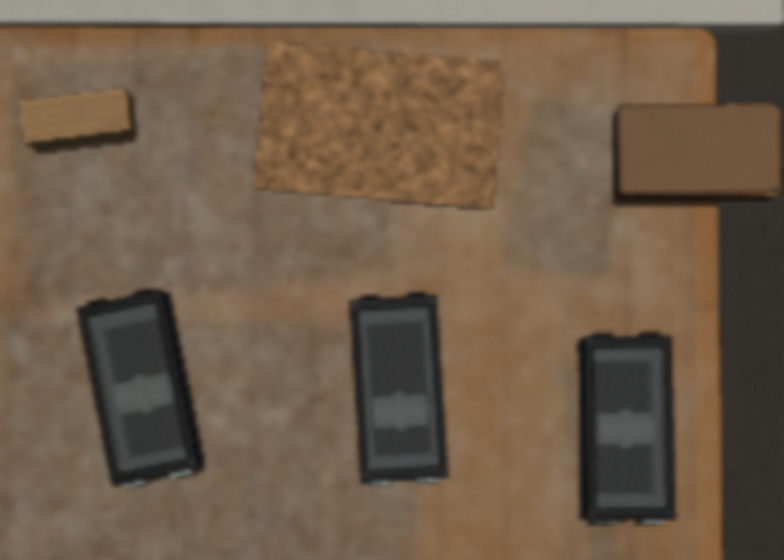

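View pics/s1.png

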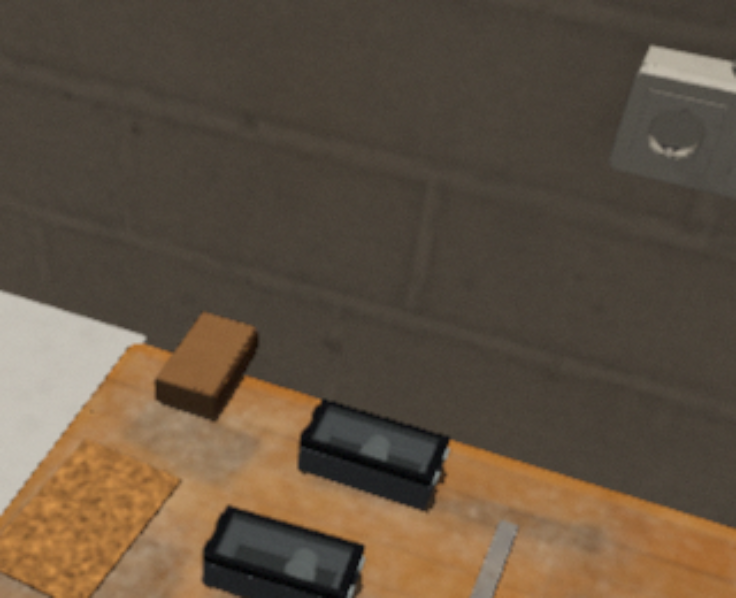

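```bash
cat >> h.py <<'E'
def go(pos,yaw=None):
    """deltas in tool axes (cm) to TCP pos after turning to yaw (tool down)"""
    s=status.observe(); R=s["tool_rot"]; 
    print("t",round(s["time_s"],2),"pos",s["position"].round(4),"w",round(s["grip_width"],4))
    if yaw is not None:
        c,n=np.cos(np.radians(yaw)),np.sin(np.radians(yaw))
        Rt=np.array([[c,0,-n],[n,0,c],[0,-1,0]])
        from scipy.spatial.transform import Rotation as Q
        print("turn",Q.from_matrix(R.T@Rt).as_rotvec(degrees=True).round(2))
    else: Rt=R
    print("shift cm after turn",(Rt.T@(np.array(pos)-s["position"])*100).round(2))
E
python3 - <<'E'
from h import *
print(tri("scene",(518,34),"top",(553,378)),tri("scene",(613,50),"top",(553,480)))
go([0.475,0.077,0.21],12.5)
E
```

```text
(array([ 0.34186873, -0.37598905,  0.3137165 ]), np.float64(0.0015512084182302645)) (array([ 0.21138047, -0.37430443,  0.31548678]), np.float64(0.026694727016311145))
t 0.15 pos [0.1712 0.5224 0.2309] w 0.0854
turn [ 6.000e-02 -3.065e+01 -3.000e-02]
shift cm after turn [ 20.01   2.09 -50.06]
```

Call:
{"op": "jog_arm", "data": {"rows": [{"hand": 1,"ay": -6.1},{"hand": 1,"ay": -6.1},{"hand": 1,"ay": -6.1},{"hand": 1,"ay": -6.1},{"hand": 1,"ay": -6.1}]}}

```text
invalid input at $.rows[0]: expected keys hand, dx, dy, dz, ax, ay, az
```

Call:
{"op": "jog_arm", "data": {"rows": [{"hand": 1,"dz": -3.4,"dx": 1.3},{"hand": 1,"dz": -3.4,"dx": 1.3},{"hand": 1,"dz": -3.4,"dx": 1.3},{"hand": 1,"dz": -3.4,"dx": 1.3},{"hand": 1,"dz": -3.4,"dx": 1.3}]}}

```text
invalid input at $.rows[0]: expected keys hand, dx, dy, dz, ax, ay, az
```

Call:
{"op": "jog_arm", "data": {"rows": [{"hand": 1,"dz": -3.4,"dx": 1.3},{"hand": 1,"dz": -3.4,"dx": 1.3},{"hand": 1,"dz": -3.4,"dx": 1.3},{"hand": 1,"dz": -3.4,"dx": 1.3},{"hand": 1,"dz": -3.4,"dx": 1.3}]}}

```text
invalid input at $.rows[0]: expected keys hand, dx, dy, dz, ax, ay, az
```

Call:
{"op": "jog_arm", "data": {"rows": [{"hand": 1,"dz": -3.4,"dx": 1.3},{"hand": 1,"dz": -3.4,"dx": 1.3},{"hand": 1,"dz": -3.4,"dx": 1.3},{"hand": 1,"dz": -3.4,"dx": 1.3},{"hand": 1}]}}

```text
invalid input at $.rows[0]: expected keys hand, dx, dy, dz, ax, ay, az
```

Run:
```python
from h import *
go([0.475,0.077,0.21],12.5)
cv2.imwrite("pics/w2.png",imaging.get_image("wrist")[:,:,::-1])
```

```text
t 0.15 pos [0.1712 0.5224 0.2309] w 0.0854
turn [ 6.000e-02 -3.065e+01 -3.000e-02]
shift cm after turn [ 20.01   2.09 -50.06]
```

View pics/w2.png

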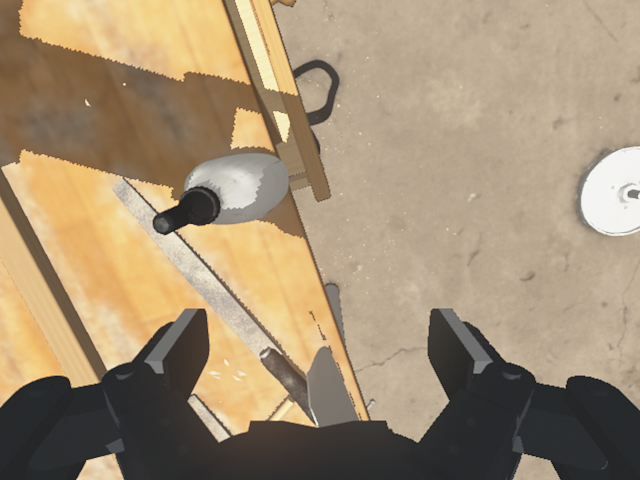

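The calls were refused because every row needs all seven keys. The arm hasn't moved, and the view is unchanged.

Call:
{"op": "jog_arm", "data": {"rows": [{"hand": 1,"dx": 0,"dy": 0,"dz": 0,"ax": 0,"ay": -6.1,"az": 0},{"hand": 1,"dx": 0,"dy": 0,"dz": 0,"ax": 0,"ay": -6.1,"az": 0},{"hand": 1,"dx": 0,"dy": 0,"dz": 0,"ax": 0,"ay": -6.1,"az": 0},{"hand": 1,"dx": 0,"dy": 0,"dz": 0,"ax": 0,"ay": -6.1,"az": 0},{"hand": 1,"dx": 0,"dy": 0,"dz": 0,"ax": 0,"ay": -6.1,"az": 0}]}}

```text
time_s: 0.62
position: [0.1713, 0.5225, 0.2311]
tool_rot: [[0.976, -0.0, -0.219], [0.219, -0.0, 0.976], [-0.0, -1.0, -0.0]]
ft_force: [0.3, 0.6, 0.2]
grip_width: 0.0855
```

Call:
{"op": "jog_arm", "data": {"rows": [{"hand": 1,"dx": 1.3,"dy": 0,"dz": -3.4,"ax": 0,"ay": 0,"az": 0},{"hand": 1,"dx": 1.3,"dy": 0,"dz": -3.4,"ax": 0,"ay": 0,"az": 0},{"hand": 1,"dx": 1.3,"dy": 0,"dz": -3.4,"ax": 0,"ay": 0,"az": 0},{"hand": 1,"dx": 1.3,"dy": 0,"dz": -3.4,"ax": 0,"ay": 0,"az": 0},{"hand": 1,"dx": 1.3,"dy": 0,"dz": -3.4,"ax": 0,"ay": 0,"az": 0}]}}

```text
time_s: 1.03
position: [0.2716, 0.369, 0.2312]
tool_rot: [[0.977, -0.0, -0.214], [0.214, -0.0, 0.977], [-0.0, -1.0, -0.0]]
ft_force: [0.8, 0.1, -0.1]
grip_width: 0.0853
```

Call:
{"op": "jog_arm", "data": {"rows": [{"hand": 1,"dx": 1.3,"dy": 0,"dz": -3.4,"ax": 0,"ay": 0,"az": 0},{"hand": 1,"dx": 1.3,"dy": 0,"dz": -3.4,"ax": 0,"ay": 0,"az": 0},{"hand": 1,"dx": 1.3,"dy": 0,"dz": -3.4,"ax": 0,"ay": 0,"az": 0},{"hand": 1,"dx": 1.3,"dy": 0,"dz": -3.4,"ax": 0,"ay": 0,"az": 0},{"hand": 1,"dx": 1.3,"dy": 0,"dz": -3.4,"ax": 0,"ay": 0,"az": 0}]}}

```text
time_s: 1.45
position: [0.3716, 0.2166, 0.2314]
tool_rot: [[0.977, 0.0, -0.214], [0.214, 0.0, 0.977], [0.0, -1.0, 0.0]]
ft_force: [1.2, 0.5, -0.7]
grip_width: 0.0855
```

Call:
{"op": "jog_arm", "data": {"rows": [{"hand": 1,"dx": 1.3,"dy": 0.5,"dz": -3.4,"ax": 0,"ay": 0,"az": 0},{"hand": 1,"dx": 1.3,"dy": 0.5,"dz": -3.4,"ax": 0,"ay": 0,"az": 0},{"hand": 1,"dx": 1.3,"dy": 0.5,"dz": -3.4,"ax": 0,"ay": 0,"az": 0},{"hand": 1,"dx": 1.3,"dy": 0.5,"dz": -3.4,"ax": 0,"ay": 0,"az": 0},{"hand": 1,"dx": 0,"dy": 0,"dz": 0,"ax": 0,"ay": 0,"az": 0}]}}

```text
time_s: 1.87
position: [0.4535, 0.0921, 0.2102]
tool_rot: [[0.978, -0.0, -0.209], [0.209, -0.001, 0.978], [-0.001, -1.0, -0.001]]
ft_force: [-0.7, -0.2, -1.0]
grip_width: 0.085
```

Run:
```python
from h import *
go([0.475,0.077,0.21],12.5)
cv2.imwrite("pics/w3.png",imaging.get_image("wrist")[:,:,::-1])
```

```text
t 1.87 pos [0.4535 0.0921 0.2102] w 0.085
turn [ 0.06 -0.44 -0.04]
shift cm after turn [ 1.77  0.02 -1.94]
```

View pics/w3.png

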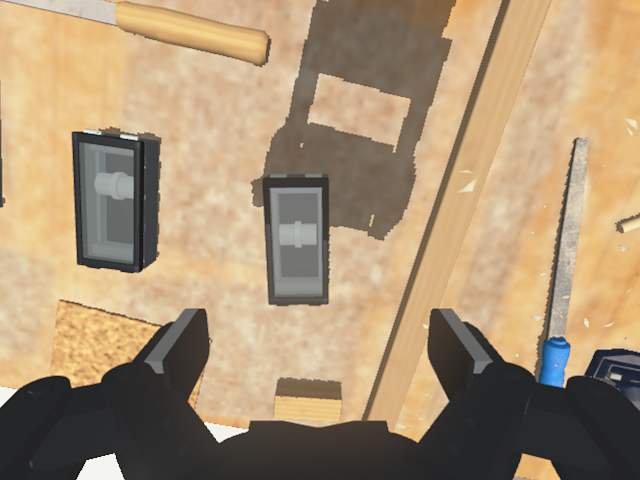

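The wrist view shows the left case's lid with corners at about (265,178), (328,176), (328,304) and (268,304). The middle case's lid is at (74,132)–(143,270).

Run:
```python
from h import *
for pts in ([(265,178),(328,176),(328,304),(268,304)],[(73,133),(136,137),(141,271),(80,266)]):
    P=np.array([plane("wrist",p,0.038) for p in pts])[:,:2]
    d=(P[0]+P[1]-P[2]-P[3]); print(P.mean(0).round(4),[np.linalg.norm(P[i]-P[i-1]).round(3) for i in range(4)],np.degrees(np.arctan2(-d[1],-d[0])).round(1))
    c=P.mean(0)
    if c[1]>0: go([c[0],c[1],0.10],12.0)
```

```text
[0.4755 0.0799] [np.float64(0.115), np.float64(0.053), np.float64(0.116), np.float64(0.055)] 11.9
t 1.92 pos [0.452  0.0942 0.2105] w 0.0855
turn [-0.01  0.1  -0.07]
shift cm after turn [ 1.99 11.05 -1.89]
[ 0.4759 -0.0846] [np.float64(0.115), np.float64(0.05), np.float64(0.116), np.float64(0.054)] 5.6
```

Call:
{"op": "jog_arm", "data": {"rows": [{"hand": 1,"dx": 0.4,"dy": 2.4,"dz": -0.4,"ax": 0,"ay": 0,"az": 0},{"hand": 1,"dx": 0.4,"dy": 2.4,"dz": -0.4,"ax": 0,"ay": 0,"az": 0},{"hand": 1,"dx": 0.4,"dy": 2.4,"dz": -0.4,"ax": 0,"ay": 0,"az": 0},{"hand": 1,"dx": 0.4,"dy": 2.4,"dz": -0.4,"ax": 0,"ay": 0,"az": 0},{"hand": 1,"dx": 0.4,"dy": 2.4,"dz": -0.3,"ax": 0,"ay": 0,"az": 0}]}}

```text
time_s: 2.33
position: [0.4742, 0.083, 0.0905]
tool_rot: [[0.977, 0.0, -0.215], [0.215, 0.0, 0.977], [0.0, -1.0, 0.0]]
ft_force: [0.3, -0.2, 0.3]
grip_width: 0.0857
```

Run:
```python
from h import *
go([0.4755,0.0799,0.003],12.0)
cv2.imwrite("pics/w4.png",imaging.get_image("wrist")[:,:,::-1])
```

```text
t 2.33 pos [0.4742 0.083  0.0905] w 0.0857
turn [-0.    0.4   0.02]
shift cm after turn [ 0.06  8.75 -0.33]
```

View pics/w4.png

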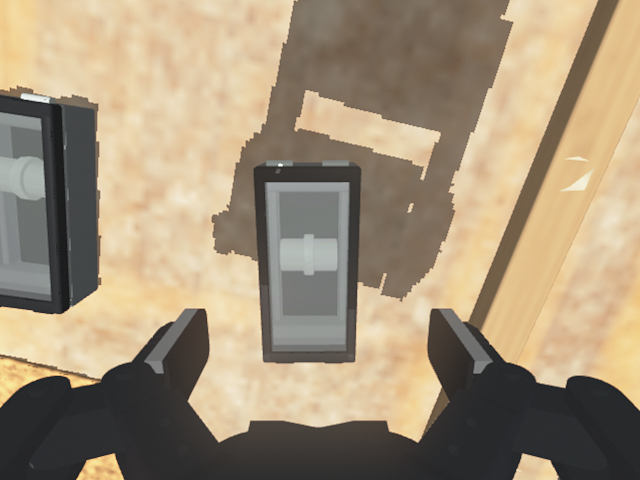

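Call:
{"op": "jog_arm", "data": {"rows": [{"hand": 1,"dx": 0,"dy": 2.0,"dz": -0.1,"ax": 0,"ay": 0,"az": 0},{"hand": 1,"dx": 0,"dy": 2.0,"dz": -0.1,"ax": 0,"ay": 0,"az": 0},{"hand": 1,"dx": 0,"dy": 2.0,"dz": 0,"ax": 0,"ay": 0,"az": 0},{"hand": 1,"dx": 0,"dy": 1.6,"dz": 0,"ax": 0,"ay": 0,"az": 0},{"hand": 1,"dx": 0,"dy": 0.8,"dz": 0,"ax": 0,"ay": 0,"az": 0}]}}

```text
time_s: 2.8
position: [0.4741, 0.0811, 0.0065]
tool_rot: [[0.977, -0.002, -0.215], [0.215, 0.0, 0.977], [-0.002, -1.0, 0.001]]
ft_force: [-0.7, 0.3, 0.1]
grip_width: 0.0854
```

Call:
{"op": "jog_arm", "data": {"rows": [{"hand": 0.4,"dx": 0,"dy": 0,"dz": 0,"ax": 0,"ay": 0,"az": 0},{"hand": 0.4,"dx": 0,"dy": 0,"dz": 0,"ax": 0,"ay": 0,"az": 0},{"hand": 0.4,"dx": 0,"dy": 0,"dz": 0,"ax": 0,"ay": 0,"az": 0},{"hand": 0.4,"dx": 0,"dy": 0,"dz": 0,"ax": 0,"ay": 0,"az": 0},{"hand": 0.4,"dx": 0,"dy": 0,"dz": 0,"ax": 0,"ay": 0,"az": 0}], "newtons": 60}}

```text
time_s: 3.22
position: [0.4757, 0.0804, 0.0088]
tool_rot: [[0.977, 0.003, -0.214], [0.214, -0.0, 0.977], [0.003, -1.0, -0.001]]
ft_force: [-1.3, -0.6, 6.6]
grip_width: 0.0552
```

Run:
```python
from h import *
go([0.4755,0.0799,0.003],12.0)
cv2.imwrite("pics/w5.png",imaging.get_image("wrist")[:,:,::-1])
```

```text
t 3.22 pos [0.4757 0.0804 0.0088] w 0.0552
turn [0.05 0.37 0.15]
shift cm after turn [-0.03  0.58 -0.04]
```

View pics/w5.png

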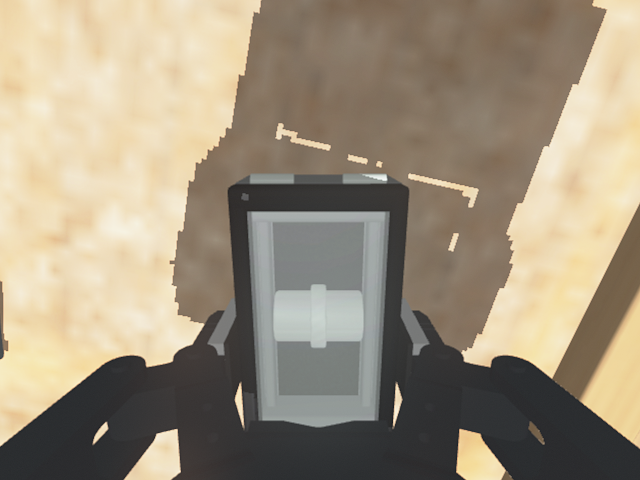

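Call:
{"op": "jog_arm", "data": {"rows": [{"hand": 0.4,"dx": 0,"dy": -1,"dz": 0,"ax": 0,"ay": 0,"az": 0},{"hand": 0.4,"dx": 0,"dy": -3,"dz": 0,"ax": 0,"ay": 0,"az": 0},{"hand": 0.4,"dx": 0,"dy": -4,"dz": 0,"ax": 0,"ay": 0,"az": 0},{"hand": 0.4,"dx": 0,"dy": -4,"dz": 0,"ax": 0,"ay": 0,"az": 0},{"hand": 0.4,"dx": 0,"dy": -3,"dz": 0,"ax": 0,"ay": 0,"az": 0}]}}

```text
time_s: 3.68
position: [0.475, 0.0805, 0.1611]
tool_rot: [[0.977, 0.003, -0.214], [0.214, -0.0, 0.977], [0.003, -1.0, -0.001]]
ft_force: [1.9, 1.3, -1.6]
grip_width: 0.0548
```

Call:
{"op": "jog_arm", "data": {"rows": [{"hand": 0.4,"dx": 0,"dy": 0,"dz": 0,"ax": 0,"ay": 0,"az": 4},{"hand": 0.4,"dx": 0,"dy": 0,"dz": 0,"ax": 0,"ay": 0,"az": 6},{"hand": 0.4,"dx": 0,"dy": 0,"dz": 0,"ax": 0,"ay": 0,"az": 7},{"hand": 0.4,"dx": 0,"dy": 0,"dz": 0,"ax": 0,"ay": 0,"az": 6},{"hand": 0.4,"dx": 0,"dy": 0,"dz": 0,"ax": 0,"ay": 0,"az": 5}]}}

```text
time_s: 4.1
position: [0.4753, 0.0806, 0.1582]
tool_rot: [[0.861, -0.461, -0.214], [0.188, -0.101, 0.977], [-0.472, -0.881, -0.0]]
ft_force: [-1.3, 0.3, -3.0]
grip_width: 0.055
```

Call:
{"op": "jog_arm", "data": {"rows": [{"hand": 0.4,"dx": 0,"dy": 0,"dz": 0,"ax": 0,"ay": 0,"az": 0},{"hand": 0.4,"dx": 0,"dy": 0,"dz": 0,"ax": 0,"ay": 0,"az": 0},{"hand": 0.4,"dx": 0,"dy": 0,"dz": 0,"ax": 0,"ay": 0,"az": 0},{"hand": 0.4,"dx": 0,"dy": 0,"dz": 0,"ax": 0,"ay": 0,"az": 0},{"hand": 0.4,"dx": 0,"dy": 0,"dz": 0,"ax": 0,"ay": 0,"az": 0}]}}

```text
time_s: 4.52
position: [0.4746, 0.0803, 0.1581]
tool_rot: [[0.864, -0.457, -0.214], [0.189, -0.1, 0.977], [-0.468, -0.884, -0.0]]
ft_force: [-0.5, 0.6, -2.1]
grip_width: 0.0548
```

Run:
```python
from h import *
go([0.4755,0.0799,0.15],12.0)
cv2.imwrite("pics/w6.png",imaging.get_image("wrist")[:,:,::-1])
```

```text
t 4.52 pos [0.4746 0.0803 0.1581] w 0.0548
turn [  0.1    0.33 -27.88]
shift cm after turn [ 0.08  0.81 -0.06]
```

View pics/w6.png

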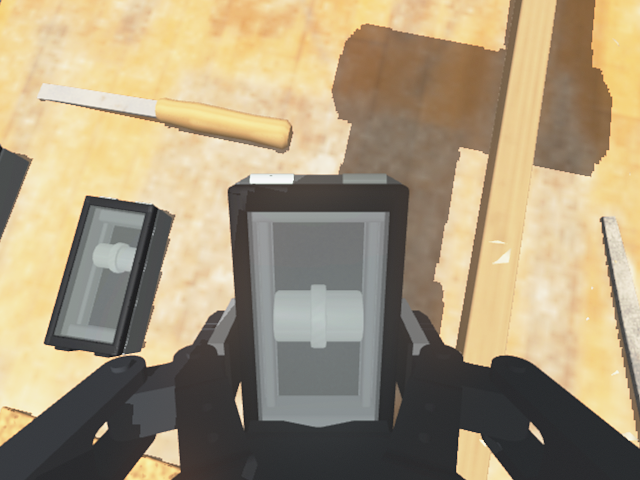

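Tipped 28° with the far end down, the roller at (318,315) hasn't moved. I'll tip it the other way too.

Call:
{"op": "jog_arm", "data": {"rows": [{"hand": 0.4,"dx": 0,"dy": 0,"dz": 0,"ax": 0,"ay": 0,"az": -7},{"hand": 0.4,"dx": 0,"dy": 0,"dz": 0,"ax": 0,"ay": 0,"az": -7},{"hand": 0.4,"dx": 0,"dy": 0,"dz": 0,"ax": 0,"ay": 0,"az": -7},{"hand": 0.4,"dx": 0,"dy": 0,"dz": 0,"ax": 0,"ay": 0,"az": -7},{"hand": 0.4,"dx": 0,"dy": 0,"dz": 0,"ax": 0,"ay": 0,"az": -7}]}}

```text
time_s: 4.98
position: [0.4748, 0.0803, 0.1584]
tool_rot: [[0.969, 0.127, -0.213], [0.212, 0.026, 0.977], [0.129, -0.992, -0.001]]
ft_force: [-0.7, 0.6, -3.1]
grip_width: 0.055
```

Call:
{"op": "jog_arm", "data": {"rows": [{"hand": 0.4,"dx": 0,"dy": 0,"dz": 0,"ax": 0,"ay": 0,"az": -7},{"hand": 0.4,"dx": 0,"dy": 0,"dz": 0,"ax": 0,"ay": 0,"az": -7},{"hand": 0.4,"dx": 0,"dy": 0,"dz": 0,"ax": 0,"ay": 0,"az": -4},{"hand": 0.4,"dx": 0,"dy": 0,"dz": 0,"ax": 0,"ay": 0,"az": 0},{"hand": 0.4,"dx": 0,"dy": 0,"dz": 0,"ax": 0,"ay": 0,"az": 0}]}}

```text
time_s: 5.4
position: [0.4744, 0.0801, 0.1577]
tool_rot: [[0.886, 0.411, -0.213], [0.193, 0.09, 0.977], [0.421, -0.907, 0.0]]
ft_force: [-0.5, -0.2, -2.2]
grip_width: 0.0548
```

Call:
{"op": "jog_arm", "data": {"rows": [{"hand": 0.4,"dx": 0,"dy": 0,"dz": 0,"ax": 0,"ay": 0,"az": 0},{"hand": 0.4,"dx": 0,"dy": 0,"dz": 0,"ax": 0,"ay": 0,"az": 0},{"hand": 0.4,"dx": 0,"dy": 0,"dz": 0,"ax": 0,"ay": 0,"az": 0},{"hand": 0.4,"dx": 0,"dy": 0,"dz": 0,"ax": 0,"ay": 0,"az": 0},{"hand": 0.4,"dx": 0,"dy": 0,"dz": 0,"ax": 0,"ay": 0,"az": 0}]}}

```text
time_s: 5.82
position: [0.4752, 0.0804, 0.1572]
tool_rot: [[0.885, 0.412, -0.214], [0.194, 0.09, 0.977], [0.422, -0.907, 0.0]]
ft_force: [0.1, -1.0, -2.1]
grip_width: 0.0552
```

Run:
```python
from h import *
go([0.4755,0.0799,0.012],11.7)
cv2.imwrite("pics/w7.png",imaging.get_image("wrist")[:,:,::-1])
```

```text
t 5.82 pos [0.4752 0.0804 0.1572] w 0.0552
turn [-0.15  0.66 24.97]
shift cm after turn [ 0.02 14.52 -0.06]
```

View pics/w7.png

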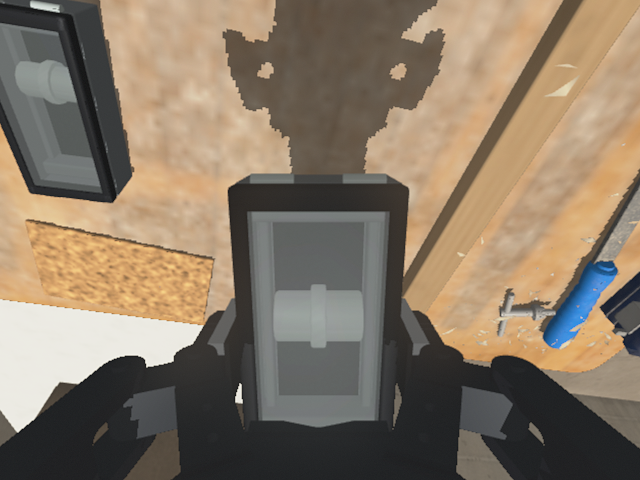

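The roller is still at (318,315), so this case is quiet. I'll level it and set it down.

Call:
{"op": "jog_arm", "data": {"rows": [{"hand": 0.4,"dx": 0,"dy": 0,"dz": 0,"ax": 0,"ay": 0,"az": 6},{"hand": 0.4,"dx": 0,"dy": 0,"dz": 0,"ax": 0,"ay": 0,"az": 7},{"hand": 0.4,"dx": 0,"dy": 0,"dz": 0,"ax": 0,"ay": 0,"az": 7},{"hand": 0.4,"dx": 0,"dy": 0,"dz": 0,"ax": 0,"ay": 0,"az": 5},{"hand": 0.4,"dx": 0,"dy": 0,"dz": 0,"ax": 0,"ay": 0,"az": 0}]}}

```text
time_s: 6.28
position: [0.4772, 0.0805, 0.1572]
tool_rot: [[0.977, -0.001, -0.214], [0.214, -0.001, 0.977], [-0.002, -1.0, -0.001]]
ft_force: [-0.1, -0.6, -1.4]
grip_width: 0.0547
```

Call:
{"op": "jog_arm", "data": {"rows": [{"hand": 0.4,"dx": 0,"dy": 3,"dz": 0,"ax": 0,"ay": 0,"az": 0},{"hand": 0.4,"dx": 0,"dy": 3,"dz": 0,"ax": 0,"ay": 0,"az": 0},{"hand": 0.4,"dx": 0,"dy": 3,"dz": 0,"ax": 0,"ay": 0,"az": 0},{"hand": 0.4,"dx": 0,"dy": 2,"dz": 0,"ax": 0,"ay": 0,"az": 0},{"hand": 0.4,"dx": 0,"dy": 1,"dz": 0,"ax": 0,"ay": 0,"az": 0}]}}

```text
time_s: 6.7
position: [0.4734, 0.0804, 0.0349]
tool_rot: [[0.977, -0.002, -0.214], [0.214, 0.001, 0.977], [-0.002, -1.0, 0.001]]
ft_force: [-0.0, 0.9, -2.9]
grip_width: 0.055
```

Run:
```python
from h import *
go([0.4755,0.0799,0.009],11.7)
```

```text
t 6.7 pos [0.4734 0.0804 0.0349] w 0.055
turn [-0.07  0.63 -0.09]
shift cm after turn [ 0.2   2.59 -0.09]
```

Call:
{"op": "jog_arm", "data": {"rows": [{"hand": 0.4,"dx": 0,"dy": 0.9,"dz": 0,"ax": 0,"ay": 0,"az": 0},{"hand": 0.4,"dx": 0,"dy": 0.7,"dz": 0,"ax": 0,"ay": 0,"az": 0},{"hand": 0.4,"dx": 0,"dy": 0.5,"dz": 0,"ax": 0,"ay": 0,"az": 0},{"hand": 0.4,"dx": 0,"dy": 0.3,"dz": 0,"ax": 0,"ay": 0,"az": 0},{"hand": 0.4,"dx": 0,"dy": 0.1,"dz": 0,"ax": 0,"ay": 0,"az": 0}]}}

```text
time_s: 7.12
position: [0.4751, 0.0803, 0.0123]
tool_rot: [[0.977, 0.001, -0.214], [0.214, 0.0, 0.977], [0.001, -1.0, -0.0]]
ft_force: [-0.9, 0.3, -2.8]
grip_width: 0.0553
```

Call:
{"op": "jog_arm", "data": {"rows": [{"hand": 1,"dx": 0,"dy": 0,"dz": 0,"ax": 0,"ay": 0,"az": 0},{"hand": 1,"dx": 0,"dy": 0,"dz": 0,"ax": 0,"ay": 0,"az": 0},{"hand": 1,"dx": 0,"dy": 0,"dz": 0,"ax": 0,"ay": 0,"az": 0},{"hand": 1,"dx": 0,"dy": 0,"dz": 0,"ax": 0,"ay": 0,"az": 0},{"hand": 1,"dx": 0,"dy": 0,"dz": 0,"ax": 0,"ay": 0,"az": 0}]}}

```text
time_s: 7.53
position: [0.4751, 0.0803, 0.0126]
tool_rot: [[0.977, 0.001, -0.214], [0.214, -0.0, 0.977], [0.001, -1.0, -0.0]]
ft_force: [0.6, 0.2, 0.3]
grip_width: 0.0853
```

Call:
{"op": "jog_arm", "data": {"rows": [{"hand": 1,"dx": 0,"dy": -3,"dz": 0,"ax": 0,"ay": 0,"az": 0},{"hand": 1,"dx": 0,"dy": -4,"dz": 0,"ax": 0,"ay": 0,"az": 0},{"hand": 1,"dx": 0,"dy": -4,"dz": 0,"ax": 0,"ay": 0,"az": 0},{"hand": 1,"dx": 0,"dy": -4,"dz": 0,"ax": 0,"ay": 4,"az": 0},{"hand": 1,"dx": 0,"dy": -3,"dz": 0,"ax": 0,"ay": 4,"az": 0}]}}

```text
time_s: 7.95
position: [0.4751, 0.0803, 0.1958]
tool_rot: [[0.997, 0.003, -0.073], [0.073, -0.0, 0.997], [0.003, -1.0, -0.001]]
ft_force: [1.0, -0.8, 0.3]
grip_width: 0.0854
```

Call:
{"op": "jog_arm", "data": {"rows": [{"hand": 1,"dx": -0.6,"dy": 0,"dz": -3,"ax": 0,"ay": 0,"az": 0},{"hand": 1,"dx": -0.6,"dy": 0,"dz": -3,"ax": 0,"ay": 0,"az": 0},{"hand": 1,"dx": -0.6,"dy": 0,"dz": -3,"ax": 0,"ay": 0,"az": 0},{"hand": 1,"dx": -0.6,"dy": 0,"dz": -3,"ax": 0,"ay": 0,"az": 0},{"hand": 1,"dx": -0.6,"dy": 0,"dz": -3,"ax": 0,"ay": 0,"az": 0}]}}

```text
time_s: 8.37
position: [0.4559, -0.0728, 0.1926]
tool_rot: [[0.997, 0.0, -0.076], [0.076, -0.0, 0.997], [0.0, -1.0, -0.0]]
ft_force: [0.7, 0.0, -0.4]
grip_width: 0.0853
```

Run:
```python
from h import *
go([0.476,-0.0850,0.09],4.7)
cv2.imwrite("pics/w8.png",imaging.get_image("wrist")[:,:,::-1])
```

```text
t 8.37 pos [ 0.4559 -0.0728  0.1926] w 0.0853
turn [ 0.01 -0.33  0.03]
shift cm after turn [ 1.9  10.26 -1.38]
```

View pics/w8.png

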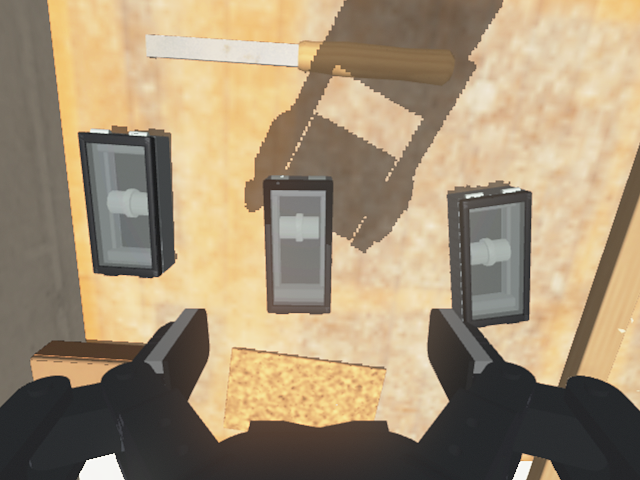

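The middle case's lid corners are about (264,178), (332,178), (330,312) and (268,313). The left case is back flat on the bench at (490,255). The right case's lid runs from (79,133) to (158,276).

Run:
```python
from h import *
for k,pts in enumerate(([(264,178),(332,178),(330,312),(268,313)],[(79,134),(148,135),(159,276),(95,272)],[(461,199),(531,190),(528,320),(467,325)])):
    P=np.array([plane("wrist",p,0.038) for p in pts])[:,:2]
    d=(P[0]+P[1]-P[2]-P[3]); y=np.degrees(np.arctan2(-d[1],-d[0])); print(P.mean(0).round(4),[np.linalg.norm(P[i]-P[i-1]).round(3) for i in range(4)],y.round(1))
    if k==0: go([*P.mean(0),0.095],y)
```

```text
[ 0.4768 -0.0928] [np.float64(0.117), np.float64(0.053), np.float64(0.116), np.float64(0.054)] 3.8
t 8.42 pos [ 0.456  -0.0771  0.1925] w 0.0852
turn [0.14 0.42 0.01]
shift cm after turn [ 1.97  9.75 -1.7 ]
[ 0.4531 -0.2376] [np.float64(0.112), np.float64(0.053), np.float64(0.115), np.float64(0.054)] 1.1
[0.4757 0.0736] [np.float64(0.113), np.float64(0.055), np.float64(0.115), np.float64(0.053)] 12.6
```

Call:
{"op": "jog_arm", "data": {"rows": [{"hand": 1,"dx": 0.5,"dy": 2.2,"dz": -0.3,"ax": 0,"ay": 0.3,"az": 0},{"hand": 1,"dx": 0.5,"dy": 2.2,"dz": -0.3,"ax": 0,"ay": 0,"az": 0},{"hand": 1,"dx": 0.5,"dy": 2.2,"dz": -0.3,"ax": 0,"ay": 0,"az": 0},{"hand": 1,"dx": 0.5,"dy": 2.2,"dz": -0.2,"ax": 0,"ay": 0,"az": 0},{"hand": 1,"dx": 0,"dy": 0.8,"dz": 0,"ax": 0,"ay": 0,"az": 0}]}}

```text
time_s: 8.83
position: [0.4767, -0.081, 0.094]
tool_rot: [[0.998, -0.003, -0.07], [0.07, 0.001, 0.998], [-0.003, -1.0, 0.002]]
ft_force: [-0.9, 0.0, 0.2]
grip_width: 0.0853
```

Call:
{"op": "jog_arm", "data": {"rows": [{"hand": 1,"dx": 0,"dy": 0,"dz": 0,"ax": 0,"ay": 0,"az": 0},{"hand": 1,"dx": 0,"dy": 0,"dz": 0,"ax": 0,"ay": 0,"az": 0},{"hand": 1,"dx": 0,"dy": 0,"dz": 0,"ax": 0,"ay": 0,"az": 0},{"hand": 1,"dx": 0,"dy": 0,"dz": 0,"ax": 0,"ay": 0,"az": 0},{"hand": 1,"dx": 0,"dy": 0,"dz": 0,"ax": 0,"ay": 0,"az": 0}]}}

```text
time_s: 9.25
position: [0.4774, -0.0811, 0.0973]
tool_rot: [[0.997, 0.002, -0.071], [0.071, -0.001, 0.997], [0.002, -1.0, -0.001]]
ft_force: [0.1, -0.0, -0.0]
grip_width: 0.0857
```

Run:
```python
from h import *
go([0.476,-0.0870,0.011],4)
cv2.imwrite("pics/w9.png",imaging.get_image("wrist")[:,:,::-1])
```

```text
t 9.25 pos [ 0.4774 -0.0811  0.0973] w 0.0857
turn [0.05 0.06 0.1 ]
shift cm after turn [-0.18  8.63 -0.58]
```

View pics/w9.png

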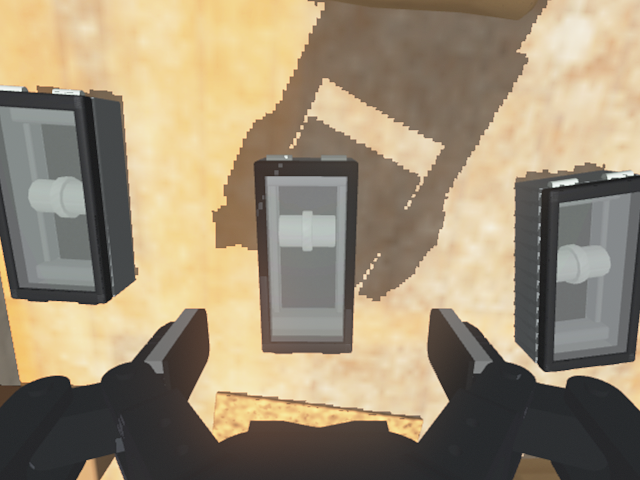

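Call:
{"op": "jog_arm", "data": {"rows": [{"hand": 1,"dx": -0.1,"dy": 2.0,"dz": -0.3,"ax": 0,"ay": 0,"az": 0},{"hand": 1,"dx": -0.1,"dy": 2.2,"dz": -0.3,"ax": 0,"ay": 0,"az": 0},{"hand": 1,"dx": 0,"dy": 2.2,"dz": 0,"ax": 0,"ay": 0,"az": 0},{"hand": 1,"dx": 0,"dy": 1.6,"dz": 0,"ax": 0,"ay": 0,"az": 0},{"hand": 1,"dx": 0,"dy": 0.6,"dz": 0,"ax": 0,"ay": 0,"az": 0}]}}

```text
time_s: 9.72
position: [0.4748, -0.0869, 0.0088]
tool_rot: [[0.998, -0.002, -0.07], [0.07, 0.001, 0.998], [-0.002, -1.0, 0.001]]
ft_force: [-0.0, 1.1, 0.6]
grip_width: 0.0852
```

Call:
{"op": "jog_arm", "data": {"rows": [{"hand": 0.4,"dx": 0,"dy": 0,"dz": 0,"ax": 0,"ay": 0,"az": 0},{"hand": 0.4,"dx": 0,"dy": 0,"dz": 0,"ax": 0,"ay": 0,"az": 0},{"hand": 0.4,"dx": 0,"dy": 0,"dz": 0,"ax": 0,"ay": 0,"az": 0},{"hand": 0.4,"dx": 0,"dy": 0,"dz": 0,"ax": 0,"ay": 0,"az": 0},{"hand": 0.4,"dx": 0,"dy": 0,"dz": 0,"ax": 0,"ay": 0,"az": 0}]}}

```text
time_s: 10.13
position: [0.4762, -0.0874, 0.0117]
tool_rot: [[0.997, 0.002, -0.071], [0.071, -0.001, 0.997], [0.002, -1.0, -0.001]]
ft_force: [-2.1, 0.2, 7.4]
grip_width: 0.0552
```

Call:
{"op": "jog_arm", "data": {"rows": [{"hand": 0.4,"dx": 0,"dy": -1,"dz": 0,"ax": 0,"ay": 0,"az": 0},{"hand": 0.4,"dx": 0,"dy": -3,"dz": 0,"ax": 0,"ay": 0,"az": 0},{"hand": 0.4,"dx": 0,"dy": -4,"dz": 0,"ax": 0,"ay": 0,"az": 0},{"hand": 0.4,"dx": 0,"dy": -4,"dz": 0,"ax": 0,"ay": 0,"az": 0},{"hand": 0.4,"dx": 0,"dy": -3,"dz": 0,"ax": 0,"ay": 0,"az": 0}]}}

```text
time_s: 10.55
position: [0.4757, -0.0871, 0.1639]
tool_rot: [[0.997, 0.003, -0.071], [0.071, -0.001, 0.997], [0.003, -1.0, -0.001]]
ft_force: [1.7, -1.4, -3.0]
grip_width: 0.0552
```

Call:
{"op": "jog_arm", "data": {"rows": [{"hand": 0.4,"dx": 0,"dy": 0,"dz": 0,"ax": 0,"ay": 0,"az": 4},{"hand": 0.4,"dx": 0,"dy": 0,"dz": 0,"ax": 0,"ay": 0,"az": 6},{"hand": 0.4,"dx": 0,"dy": 0,"dz": 0,"ax": 0,"ay": 0,"az": 7},{"hand": 0.4,"dx": 0,"dy": 0,"dz": 0,"ax": 0,"ay": 0,"az": 6},{"hand": 0.4,"dx": 0,"dy": 0,"dz": 0,"ax": 0,"ay": 0,"az": 5}]}}

```text
time_s: 10.97
position: [0.476, -0.087, 0.1609]
tool_rot: [[0.879, -0.472, -0.071], [0.062, -0.034, 0.997], [-0.473, -0.881, -0.001]]
ft_force: [-0.9, -0.1, -2.8]
grip_width: 0.055
```

Call:
{"op": "jog_arm", "data": {"rows": [{"hand": 0.4,"dx": 0,"dy": 0,"dz": 0,"ax": 0,"ay": 0,"az": 0},{"hand": 0.4,"dx": 0,"dy": 0,"dz": 0,"ax": 0,"ay": 0,"az": 0},{"hand": 0.4,"dx": 0,"dy": 0,"dz": 0,"ax": 0,"ay": 0,"az": 0},{"hand": 0.4,"dx": 0,"dy": 0,"dz": 0,"ax": 0,"ay": 0,"az": 0},{"hand": 0.4,"dx": 0,"dy": 0,"dz": 0,"ax": 0,"ay": 0,"az": 0}]}}

```text
time_s: 11.38
position: [0.4752, -0.0872, 0.161]
tool_rot: [[0.882, -0.467, -0.07], [0.062, -0.033, 0.998], [-0.468, -0.884, -0.0]]
ft_force: [0.5, 0.3, -1.7]
grip_width: 0.055
```

Run:
```python
from h import *
go([0.476,-0.087,0.15],4.0)
cv2.imwrite("pics/w10.png",imaging.get_image("wrist")[:,:,::-1])
```

```text
t 11.38 pos [ 0.4752 -0.0872  0.161 ] w 0.055
turn [ 3.00e-02  2.00e-02 -2.79e+01]
shift cm after turn [0.08 1.1  0.02]
```

View pics/w10.png

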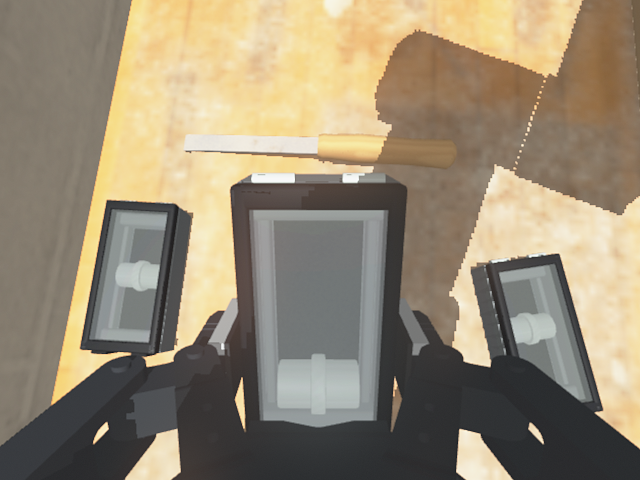

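The roller is now at (318,383), against the lower end stop, so the middle case is the loose one. I'll rock it back.

Call:
{"op": "jog_arm", "data": {"rows": [{"hand": 0.4,"dx": 0,"dy": 0,"dz": 0,"ax": 0,"ay": 0,"az": -7},{"hand": 0.4,"dx": 0,"dy": 0,"dz": 0,"ax": 0,"ay": 0,"az": -7},{"hand": 0.4,"dx": 0,"dy": 0,"dz": 0,"ax": 0,"ay": 0,"az": -7},{"hand": 0.4,"dx": 0,"dy": 0,"dz": 0,"ax": 0,"ay": 0,"az": -7},{"hand": 0.4,"dx": 0,"dy": 0,"dz": 0,"ax": 0,"ay": 0,"az": -7}]}}

```text
time_s: 11.85
position: [0.4754, -0.0873, 0.1615]
tool_rot: [[0.989, 0.129, -0.07], [0.07, 0.007, 0.998], [0.129, -0.992, -0.002]]
ft_force: [1.0, -0.3, -4.0]
grip_width: 0.0545
```

Call:
{"op": "jog_arm", "data": {"rows": [{"hand": 0.4,"dx": 0,"dy": 0,"dz": 0,"ax": 0,"ay": 0,"az": -7},{"hand": 0.4,"dx": 0,"dy": 0,"dz": 0,"ax": 0,"ay": 0,"az": -7},{"hand": 0.4,"dx": 0,"dy": 0,"dz": 0,"ax": 0,"ay": 0,"az": -4},{"hand": 0.4,"dx": 0,"dy": 0,"dz": 0,"ax": 0,"ay": 0,"az": 0},{"hand": 0.4,"dx": 0,"dy": 0,"dz": 0,"ax": 0,"ay": 0,"az": 0}]}}

```text
time_s: 12.27
position: [0.4749, -0.0874, 0.1606]
tool_rot: [[0.905, 0.42, -0.07], [0.063, 0.029, 0.998], [0.421, -0.907, 0.0]]
ft_force: [-0.0, -0.9, -2.4]
grip_width: 0.0548
```

Call:
{"op": "jog_arm", "data": {"rows": [{"hand": 0.4,"dx": 0,"dy": 0,"dz": 0,"ax": 0,"ay": 0,"az": 0},{"hand": 0.4,"dx": 0,"dy": 0,"dz": 0,"ax": 0,"ay": 0,"az": 0},{"hand": 0.4,"dx": 0,"dy": 0,"dz": 0,"ax": 0,"ay": 0,"az": 0},{"hand": 0.4,"dx": 0,"dy": 0,"dz": 0,"ax": 0,"ay": 0,"az": 0},{"hand": 0.4,"dx": 0,"dy": 0,"dz": 0,"ax": 0,"ay": 0,"az": 0}]}}

```text
time_s: 12.68
position: [0.4758, -0.0871, 0.1603]
tool_rot: [[0.904, 0.421, -0.071], [0.064, 0.03, 0.997], [0.422, -0.906, 0.0]]
ft_force: [0.4, 0.1, -3.1]
grip_width: 0.0547
```

Run:
```python
from h import *
go([0.476,-0.087,0.15],4.0)
cv2.imwrite("pics/w11.png",imaging.get_image("wrist")[:,:,::-1])
```

```text
t 12.68 pos [ 0.4758 -0.0871  0.1603] w 0.0547
turn [-2.000e-02  8.000e-02  2.498e+01]
shift cm after turn [0.02 1.03 0.01]
```

View pics/w11.png

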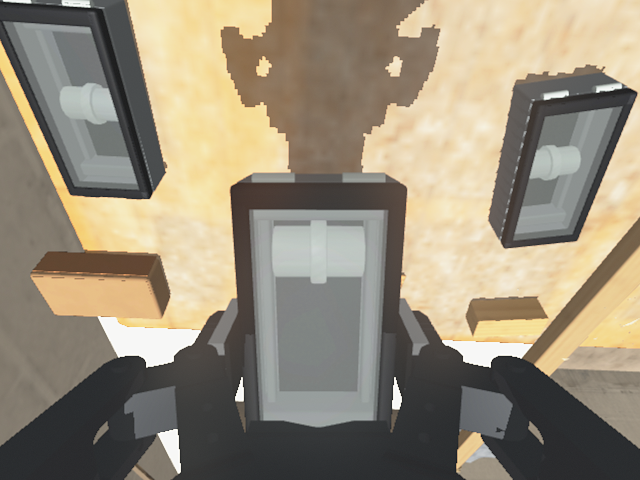

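The roller ran to the opposite stop at (318,250), so the loose case is confirmed. I'll level it, turn it to the pad's long axis, and move it over the pad.

Call:
{"op": "jog_arm", "data": {"rows": [{"hand": 0.4,"dx": 0,"dy": 0,"dz": 0,"ax": 0,"ay": 0,"az": 6},{"hand": 0.4,"dx": 0,"dy": 0,"dz": 0,"ax": 0,"ay": 0,"az": 7},{"hand": 0.4,"dx": 0,"dy": 0,"dz": 0,"ax": 0,"ay": 0,"az": 7},{"hand": 0.4,"dx": 0,"dy": 0,"dz": 0,"ax": 0,"ay": 0,"az": 5},{"hand": 0.4,"dx": 0,"dy": 0,"dz": 0,"ax": 0,"ay": 0,"az": 0}]}}

```text
time_s: 13.15
position: [0.4777, -0.0873, 0.1603]
tool_rot: [[0.997, -0.001, -0.072], [0.072, -0.001, 0.997], [-0.002, -1.0, -0.001]]
ft_force: [0.3, 0.4, -2.6]
grip_width: 0.0548
```

Call:
{"op": "jog_arm", "data": {"rows": [{"hand": 0.4,"dx": 2,"dy": 0,"dz": 0,"ax": 0,"ay": 0,"az": 0},{"hand": 0.4,"dx": 3,"dy": 0,"dz": 0,"ax": 0,"ay": 0,"az": 0},{"hand": 0.4,"dx": 3,"dy": 0,"dz": 0,"ax": 0,"ay": 0,"az": 0},{"hand": 0.4,"dx": 3,"dy": 0,"dz": 0,"ax": 0,"ay": 0,"az": 0},{"hand": 0.4,"dx": 2,"dy": 0,"dz": 0,"ax": 0,"ay": 0,"az": 0}]}}

```text
time_s: 13.57
position: [0.6072, -0.0778, 0.1598]
tool_rot: [[0.997, 0.003, -0.071], [0.071, 0.001, 0.997], [0.003, -1.0, 0.001]]
ft_force: [0.3, 0.2, -2.1]
grip_width: 0.0548
```

Call:
{"op": "jog_arm", "data": {"rows": [{"hand": 0.4,"dx": 0,"dy": 0,"dz": 0,"ax": 0,"ay": 4,"az": 0},{"hand": 0.4,"dx": 0,"dy": 0,"dz": 0,"ax": 0,"ay": 6.5,"az": 0},{"hand": 0.4,"dx": 0,"dy": 0,"dz": 0,"ax": 0,"ay": 6.5,"az": 0},{"hand": 0.4,"dx": 0,"dy": 0,"dz": 0,"ax": 0,"ay": 6.5,"az": 0},{"hand": 0.4,"dx": 0,"dy": 0,"dz": 0,"ax": 0,"ay": 6.5,"az": 0}]}}

```text
time_s: 13.98
position: [0.6049, -0.078, 0.1599]
tool_rot: [[0.897, 0.002, 0.442], [-0.442, 0.001, 0.897], [0.001, -1.0, 0.002]]
ft_force: [0.2, 0.2, -2.7]
grip_width: 0.0549
```

Call:
{"op": "jog_arm", "data": {"rows": [{"hand": 0.4,"dx": 0,"dy": 0,"dz": 0,"ax": 0,"ay": 6.5,"az": 0},{"hand": 0.4,"dx": 0,"dy": 0,"dz": 0,"ax": 0,"ay": 6.5,"az": 0},{"hand": 0.4,"dx": 0,"dy": 0,"dz": 0,"ax": 0,"ay": 6.5,"az": 0},{"hand": 0.4,"dx": 0,"dy": 0,"dz": 0,"ax": 0,"ay": 6.5,"az": 0},{"hand": 0.4,"dx": 0,"dy": 0,"dz": 0,"ax": 0,"ay": 6.5,"az": 0}]}}

```text
time_s: 14.4
position: [0.6049, -0.078, 0.16]
tool_rot: [[0.519, 0.002, 0.855], [-0.855, 0.001, 0.519], [-0.0, -1.0, 0.002]]
ft_force: [-0.1, 0.0, -3.1]
grip_width: 0.0549
```

Call:
{"op": "jog_arm", "data": {"rows": [{"hand": 0.4,"dx": 0,"dy": 0,"dz": 0,"ax": 0,"ay": 6.5,"az": 0},{"hand": 0.4,"dx": 0,"dy": 0,"dz": 0,"ax": 0,"ay": 6.5,"az": 0},{"hand": 0.4,"dx": 0,"dy": 0,"dz": 0,"ax": 0,"ay": 6.5,"az": 0},{"hand": 0.4,"dx": 0,"dy": 0,"dz": 0,"ax": 0,"ay": 6.5,"az": 0},{"hand": 0.4,"dx": 0,"dy": 0,"dz": 0,"ax": 0,"ay": 6.5,"az": 0}]}}

```text
time_s: 14.82
position: [0.6049, -0.078, 0.16]
tool_rot: [[-0.022, 0.002, 1.0], [-1.0, 0.001, -0.022], [-0.001, -1.0, 0.002]]
ft_force: [0.7, -0.3, -2.8]
grip_width: 0.0549
```

Run:
```python
from h import *
go([0.649,-0.0735,0.163],-93.2); print(status.observe()["q"].round(1))
```

```text
t 14.82 pos [ 0.6049 -0.078   0.16  ] w 0.0549
turn [-0.09  1.94 -0.07]
shift cm after turn [-0.7  -0.3   4.38]
[-18.5  30.9  71.    0.1  78.  -17.3]
```

Call:
{"op": "jog_arm", "data": {"rows": [{"hand": 0.4,"dx": 0,"dy": 0,"dz": 0.8,"ax": 0,"ay": 1.5,"az": 0},{"hand": 0.4,"dx": -0.2,"dy": -0.1,"dz": 1.2,"ax": 0,"ay": 0,"az": 0},{"hand": 0.4,"dx": -0.2,"dy": -0.1,"dz": 1.2,"ax": 0,"ay": 0,"az": 0},{"hand": 0.4,"dx": -0.2,"dy": -0.1,"dz": 0.8,"ax": 0,"ay": 0,"az": 0},{"hand": 0.4,"dx": 0,"dy": 0,"dz": 0.4,"ax": 0,"ay": 0,"az": 0}]}}

```text
time_s: 15.23
position: [0.65, -0.0735, 0.163]
tool_rot: [[-0.042, 0.002, 0.999], [-0.999, 0.001, -0.042], [-0.001, -1.0, 0.002]]
ft_force: [0.7, 0.4, -3.0]
grip_width: 0.0549
```

Call:
{"op": "jog_arm", "data": {"rows": [{"hand": 0.4,"dx": 0,"dy": 0,"dz": 0,"ax": 0,"ay": 0,"az": 0},{"hand": 0.4,"dx": 0,"dy": 0,"dz": 0,"ax": 0,"ay": 0,"az": 0},{"hand": 0.4,"dx": 0,"dy": 0,"dz": 0,"ax": 0,"ay": 0,"az": 0},{"hand": 0.4,"dx": 0,"dy": 0,"dz": 0,"ax": 0,"ay": 0,"az": 0},{"hand": 0.4,"dx": 0,"dy": 0,"dz": 0,"ax": 0,"ay": 0,"az": 0}]}}

```text
time_s: 15.65
position: [0.6492, -0.0737, 0.1634]
tool_rot: [[-0.043, 0.0, 0.999], [-0.999, 0.0, -0.043], [-0.0, -1.0, 0.0]]
ft_force: [-0.1, -0.3, -3.3]
grip_width: 0.0548
```

Run:
```python
from h import *
go([0.649,-0.0735,0.163],-93.2); print(status.observe()["qvel"].round(2))
cv2.imwrite("pics/w12.png",imaging.get_image("wrist")[:,:,::-1])
cv2.imwrite("pics/t12.png",imaging.get_image("top")[:,:,::-1])
cv2.imwrite("pics/s12.png",imaging.get_image("scene")[:,:,::-1])
```

```text
t 15.65 pos [ 0.6492 -0.0737  0.1634] w 0.0548
turn [-0.01  0.74 -0.01]
shift cm after turn [-0.02  0.04 -0.02]
[ 0.11  0.08 -0.35 -0.01  0.08  0.03]
```

View pics/w12.png

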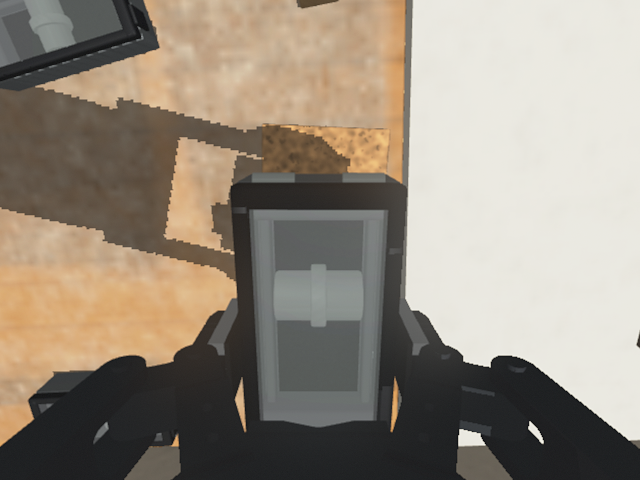

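View pics/t12.png

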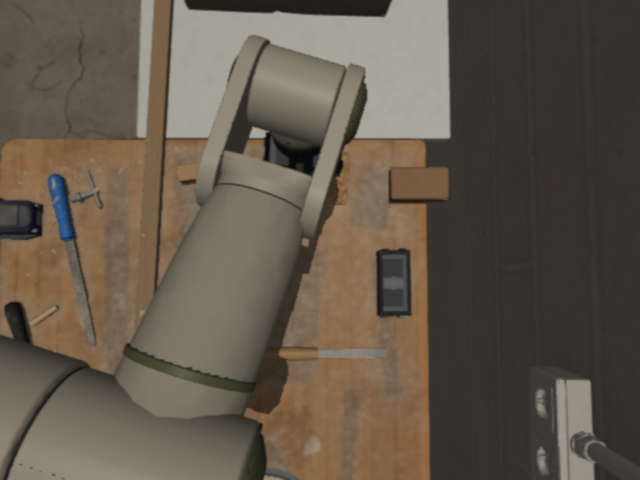

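View pics/s12.png

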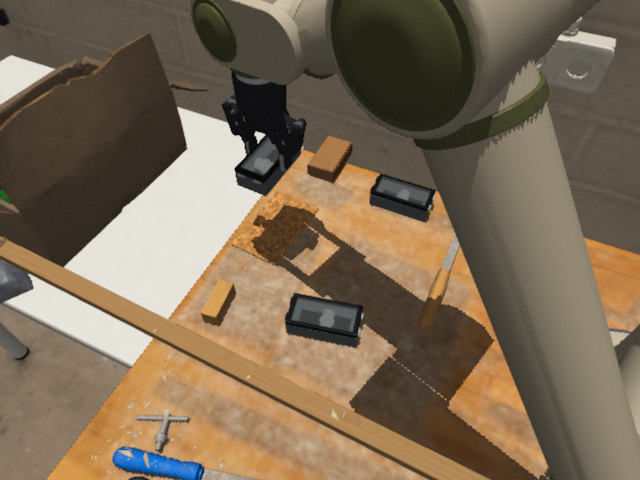

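The final views agree. In the scene image the left case is at (325,316) and the right case at (402,196), both at their start pixels and flat. The block and offcut haven't moved, and the loose case is held level over the pad. Handing in.

```bash
python3 -c "
from rig import job; print(job.close_job())"
```

```text
the job is handed in; nothing more can be done
None
```

The middle case is the one with the loose roller. I handed the job in with the gripper holding that case over the cork pad. The hand-in gives no verdict, so what follows rests on my own checks.

- **Left case:** I lifted it and tipped it about 28° one way and 25° the other. Its roller did not move, so I put it back down. In the last scene picture it is flat and at its starting spot to the pixel.
- **Middle case:** I tipped it the same way. Its roller ran to one end stop, then back through the middle to the other end.
- **Right case:** I did not lift it, because the loose one was already found. It is unmoved.

Last checks at about 15.8 s of the 72 s:
- **Position:** the gripper's TCP is 0.3 mm from the pad centre I measured. I did not measure the case's own centre again after gripping.
- **Angle:** the tool reads level, and about 0.7° off the pad's long direction.
- **Height:** the underside is about 15 cm above the bench.
- **Grip:** it is set to 60 N with the fingers at 54.8 mm, and the arm is still.
- **Bystanders:** the sanding block and the offcut look unmoved.

Two things did not go as planned:
- **Finger contact:** while closing on each case, the wrist read about 7 N upward, probably the fingertips touching the bench. That is well under the limits.
- **Loose roller position:** it drifted from the end stop back to near the middle while I moved the case to the pad. The task sets no final position for it.

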